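# Shut the wax pot under its sprung cover and hold it for the latch pin

### The arm

A 6-joint arm with a two-finger parallel gripper is mounted at the origin on the work surface. World frame = base frame: x ahead of the robot, y to its left, z up, the work surface at z = 0. Lengths are in mm, angles in degrees, forces in N, time in s.
With the tool pointing down it reaches from about 350 to 850 mm from the base axis. Payload 8.1 kg.
Tool frame: the origin (TCP) lies midway between the tips of the shut fingers; the grasp point (between the pads) lies 19 mm behind it (r.grip_depth is the distance from the TCP to the grasp point, in mm); z points along the fingers, y is the direction in which the jaws open and shut (so a half turn about z gives the same grasp; the last joint's range is limited). The gripper opens to 85 mm and grips with 20 to 120 N. Pads are 22 mm wide; open, the fingers measure 114 mm over their backs; the gripper's body (76 mm by 85 mm) begins 54 mm behind the grasp point. The pads swing forward as they close: fully open they stand 13 mm farther back than shut.
Start: joints at [66.211, 7.471, 85.268, -0, 87.261, -4.893], TCP at [194.291, 567.676, 231.292] pointing down, gripper open.
Joint ranges: [-169.43, 169.43], [-51.17, 129.36], [1.28, 143.12], [-76.62, 256.62], [0, 156.53], [-152.29, 152.29]. Speed limits (degrees/s): [136.94, 136.94, 159.86, 180, 180, 180].

### API

Orientations are given as [roll, pitch, yaw] about the fixed x, y, z axes, in that order (R = Rz(yaw) Ry(pitch) Rx(roll)).
In Python, from bench import r, imaging gives the robot as it stands.
- The arm moves only by the shell command python3 -m creep 'ROWS' [FORCE]. ROWS is text: rows parted by semicolons, each of 7 numbers parted by spaces: the shift along the tool's x, y, z in cm, then the turn, a rotation vector about the tool's x, y, z in degrees, then the finger opening in cm, from 0 to 8.54. In form: dx dy dz ax ay az gripper; .... A call has 1 to 20 rows; each row is the pose to reach, as a shift and turn from the pose measured when the call began, along the tool's axes at that moment; what a row does not reach only later rows make up. A row lasts 1/10 s, in which the tool goes at most 50 mm and 8.59 degrees, less where a joint would pass 70% of its speed; a pose out of reach is approached as far as the arm can. A call with a gripper value outside its range is refused whole. The fingers move at their own pace and stop on an object; FORCE is the grip in N (left out, the last holds). Time passes only in rows, so rows that repeat a pose let the fingers close. It gives the time, the measured TCP pose, the force and the opening at its end, in the units of the state.
- r.sense(): the state, without advancing time (a new reading comes with each control period).
- imaging.snapshot(name): name is "scene" or "top" or "wrist"; returns the picture (384x512x3 uint8, red, green, blue); there is no depth.
- imaging.camera_info(name): a dict with "camera_matrix" (3x3 intrinsics, pixels), "R" (3x3) and "t" (3): a world point X has camera coordinates R X + t. Camera axes: x right, y down, z forward; pixel columns grow to the right and rows downward; lengths in mm; the calibration is good to about 2 mm. A picture is of the moment at which its call begins: read the wrist's pose just before it. camera_info takes no time and is no camera call; for the wrist camera it gives the pose at the moment of the call.
- r.hand_in(): hands the job in, once; it reports no verdict.
The state is a dict: "time": time; "joint_pos": joint angles; "qd": joint speeds; "joint_efforts": joint torques, N m; "tool_pos": TCP position; "tcp_rot": TCP orientation; "ft_force": force on the tool from outside, world axes, zero at the start; "wrist_torque": the same for the moment, N m; "finger_gap": finger opening in mm.
Only numpy, scipy, OpenCV 4.12 (cv2) and the standard library are available. Lean on these libraries where they do the work, as an engineer would, in place of code of your own. Each camera call takes 0.05 s, during which the arm holds its last target.

### The job

Close up the wax pot for the night: slide the steel wax pot sideways along the warmer from its place to the orange middle ring, without lifting it, and let go of it centred there. Then swing the sprung red cover over it by its knob until the arm is fully home against its stop, and finish while still holding it there with the gripper against the spring, so that I can drop the latch pin in. Leave the copper pan and everything else where it is.

Things in the scene. Friction and masses are not known exactly. Their poses are not given: they have to be found in the camera images.
- station: Wax warmer, cold: fixed aluminium deck, 210 x 410 mm, top 20 mm above the bench, three marked rings (90 mm inside diameter) 130 mm apart along its y. Origin: on the bench, below the middle ring's centre; x away from the robot (deck -80 to +130 mm), z up; yaw within 0.2 rad. Behind the rings: pivot post, 102 mm high stop pin at x 60, y -20 mm (a pot sliding straight along the row clears it), rest pin at x 103, y 26.
- cover_ring (a point): Centre of the orange middle ring, on the deck's top; axes as the warmer. The cover lies over this ring when the arm is at its stop.
- left_ring (a point): Centre of the white ring at +y (130 mm from the middle ring), on the deck's top.
- right_ring (a point): Centre of the white ring at -y (130 mm from the middle ring), on the deck's top.
- wax_pot: Open round steel pot with a cake of hard yellow wax, 80 mm diameter, 60 high, about 0.45 kg, on the left or right white ring. Origin: centre of its underside, z up. A straight black handle, 14 x 14 mm, centre line 45 mm above the underside, runs along its -x from 50 to 128 mm out (grip it from above 85 mm out), within 0.2 rad of the warmer's -x. Slides on the deck with a few newtons.
- copper_pan: Bystander: copper pan of the same size and shape with a pale wooden handle, empty, on the other white ring. Origin: centre of its underside; handle along its -x.
- cover_arm (a joint): Angle of the sprung cover arm about its upright pivot: 0 rad sprung open (arm roughly along the warmer's +y), 1.5 rad fully home against the stop (arm along the warmer's -x, cover over the orange ring). Grows counter-clockwise seen from above. The spring drives it open: about 1.4 N at the knob at 0, growing evenly to about 6.7 N at the stop; let go, it swings open.
- cover_pivot (a point): Point on the upright pivot axis of the cover arm, 90 mm above the bench, 85 mm from the middle ring's centre along the warmer's +x. The post head is 28 mm in diameter and its top 99 mm above the bench.
- cover_knob (a point): Middle of the upright black knob (cylinder, 22 mm diameter, from 92 to 132 mm above the bench; this point at 112), 85 mm from the pivot axis, on the centre of the red cover disc (94 mm diameter, 86 to 92 mm above the bench, so 6 mm over the pots' rims). The arm's two bars, up to 99 mm above the bench, run from knob to pivot.
- jar: Bystander: small amber jar with a white cap, 40 mm diameter, 55 mm high, on the deck's back corner at -y. Origin: centre of its underside.
- dye_bottle: Bystander: white bottle with an orange label and cap, 60 mm diameter, 130 mm high, on the bench at the robot's left.
- mallet: Bystander: mallet lying on the bench at the robot's right, wooden handle, white head.
- spool: Bystander: empty wooden spool, 52 mm diameter, 59 mm high, at the robot's right.
- hole_block: Bystander: dark wooden block 90 x 60 x 40 mm on the bench at the robot's left.
There are look-alikes about, which are no part of the job. Leave any pink look-alike of the wax_pot alone.

How it is judged:
By the outcome, as a careful person would: the job done as asked, in the order asked, and still so for the second after the job is handed in, while the arm keeps its last pose, push and grip.
It also fails if it takes over 48 s, if anything falls off the work surface, if the arm or the gripper's body presses on something with over 40 N, if the wrist force passes 120 N, or if a joint passes its speed limit or range.

## Working session

There is one attempt and no reset: what is moved stays moved. The work goes in short steps, Python scripts to look and compute and a shell command to move; the robot and the scene stay as the last step left them, time stands still between calls to the robot, and variables do not carry over. Pictures are saved under pics/ and viewed, and the job is handed in when it is done.

```bash
mkdir -p pics; ls; python3 - <<'E'
from bench import r, imaging
import cv2
print(r.sense())
for n in ("scene","top"):
    im=imaging.snapshot(n); cv2.imwrite(f"pics/{n}0.png",im[:,:,::-1])
    c=imaging.camera_info(n); print(n,c)
E
```

```text
pics
{'time': 0.0, 'joint_pos': array([ 6.62094362e+01,  7.51464425e+00,  8.53276218e+01,  1.18750423e-04,
        8.72631424e+01, -4.89110022e+00]), 'qd': array([-0.09633783,  0.00212165,  0.0300282 ,  0.06728303,  0.00390064,
       -0.02962576]), 'joint_efforts': array([ 1.25915329e-03, -5.69421566e+01, -5.00538754e+01, -3.71384558e-04,
        1.50290842e-02,  9.82346705e-06]), 'tool_pos': array([194.08317056, 567.16654874, 230.265168  ]), 'tcp_rot': array([-1.79894985e+02, -9.10552051e-03,  1.61100522e+02]), 'ft_force': array([-0.34433614,  0.37854336,  0.31628072]), 'wrist_torque': array([-1.73766847e-02, -6.50419389e-06, -3.34129448e-02]), 'finger_gap': 85.37516880428237}
scene {'camera_matrix': array([[486.85729463,   0.        , 249.25651714],
       [  0.        , 486.85729463, 190.69415476],
       [  0.        ,   0.        ,   1.        ]]), 'R': array([[ 0.11980583,  0.99278703,  0.00452582],
       [ 0.53006702, -0.06011066, -0.84582248],
       [-0.83944953,  0.10373345, -0.53344527]]), 't': array([ -50.37576018, -193.630019  , 1960.34447719])}
top {'camera_matrix': array([[402.17958452,   0.        , 252.45121802],
       [  0.        , 402.17958452, 191.92080799],
       [  0.        ,   0.        ,   1.        ]]), 'R': array([[ 0.01645239, -0.99969507,  0.01841428],
       [-0.99873196, -0.01730734, -0.047275  ],
       [ 0.04757928, -0.01761315, -0.99871217]]), 't': array([ -24.78790628,  495.85864356, 1167.80903065])}
```

View pics/scene0.png

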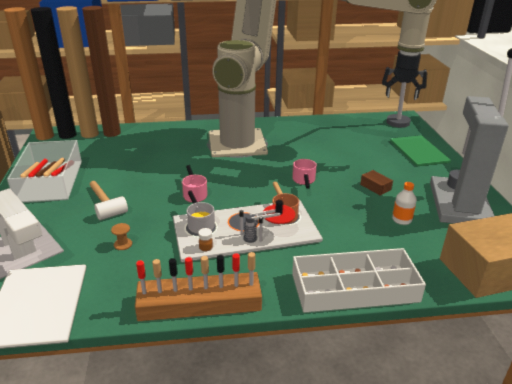

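View pics/top0.png

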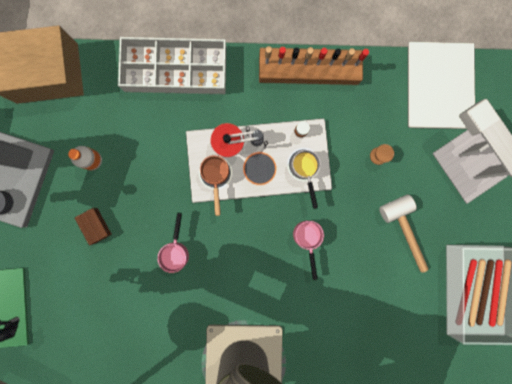

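The top view shows the wax pot (yellow wax) at about (304,164) on the right (-y) ring, with its handle towards (313,205). The orange ring is at (259,168), the copper pan at (214,170), the pivot at (258,137) and the knob at (227,138). Next I measure these.

```bash
cat > h.py <<'E'
import numpy as np, cv2
from bench import r, imaging
def ray(n,px,z,c=None):
    c=c or imaging.camera_info(n)
    K,R,t=c["camera_matrix"],c["R"],c["t"]
    px=np.atleast_2d(np.array(px,float))
    d=(R.T@np.linalg.inv(K)@np.c_[px,np.ones(len(px))].T).T
    o=-R.T@t
    return o+d*((z-o[2])/d[:,2])[:,None]
def proj(n,X,c=None):
    c=c or imaging.camera_info(n)
    p=(c["R"]@np.atleast_2d(X).T).T+c["t"]; p=(c["camera_matrix"]@p.T).T
    return p[:,:2]/p[:,2:]
E
python3 - <<'E'
from h import *
im=cv2.imread("pics/top0.png")
cr=im[110:230,170:350]; cv2.imwrite("pics/topcrop0.png",cv2.resize(cr,None,fx=4.4,fy=4.4,interpolation=cv2.INTER_CUBIC))
hsv=cv2.cvtColor(im,cv2.COLOR_BGR2HSV)
# deck
m=((hsv[...,1]<50)&(hsv[...,2]>140)).astype(np.uint8)
m[:, :180]=0;m[:,340:]=0;m[:115]=0;m[210:]=0
cs=max(cv2.findContours(cv2.morphologyEx(m,cv2.MORPH_CLOSE,np.ones((9,9))),0,2)[0],key=cv2.contourArea)
b=cv2.boxPoints(cv2.minAreaRect(cs)); print("deck px",b); w=ray("top",b,20); print(w.round(1))
for i in range(4): print(np.linalg.norm(w[i]-w[i-1]),np.degrees(np.arctan2(*(w[i]-w[i-1])[[1,0]])))
print("ctr",w.mean(0))
def blob(name,mask,z):
    mask=mask.astype(np.uint8); mm=np.zeros_like(mask); mm[115:215,185:335]=mask[115:215,185:335]
    for c in cv2.findContours(mm,0,2)[0]:
        if cv2.contourArea(c)>25:
            (x,y),rd=cv2.minEnclosingCircle(c); M=cv2.moments(c); p=[M['m10']/M['m00'],M['m01']/M['m00']]
            print(name,cv2.contourArea(c),(x,y),rd,p,ray("top",[p,[x,y]],z).round(1).tolist())
H,S,V=hsv[...,0],hsv[...,1],hsv[...,2]
blob("yellow",(H>22)&(H<35)&(S>120)&(V>120),70)
blob("orange",(H>5)&(H<20)&(S>110),20)
blob("red",((H<4)|(H>176))&(S>180)&(V>100),92)
blob("black",(V<60),65)
E
```

```text
deck px [[184.79897 130.47766]
 [324.81198 117.61932]
 [331.40332 189.39154]
 [191.39029 202.24988]]
[[ 672.3  184.6   20. ]
 [ 718.9 -226.1   20. ]
 [ 507.2 -247.1   20. ]
 [ 462.8  160.4   20. ]]
210.96193149307808 6.58359501213452
413.2933496167075 -83.53591234679307
212.6617453744232 -174.32697898960126
409.920701479163 96.22926810741984
ctr [590.2883518  -32.02139029  20.        ]
yellow 251.5 (307.5, 164.0) 11.280613899230957 [308.13585155732267, 164.3850231941683] [[573.5, -170.3, 70.0], [574.5, -168.5, 70.0]]
orange 640.0 (214.5, 185.0) 29.210542678833008 [214.45390625, 172.31927083333332] [[551.1, 95.4, 20.0], [514.1, 94.5, 20.0]]
orange 786.0 (259.21929931640625, 167.92105102539062) 16.38852882385254 [259.17811704834605, 168.04516539440203] [[566.0, -34.8, 20.0], [566.4, -34.9, 20.0]]
red 505.5 (226.92251586914062, 139.57565307617188) 15.915390968322754 [224.42103527860203, 140.39399934058684] [[632.8, 64.3, 92.0], [635.2, 57.5, 92.0]]
black 70.5 (312.5, 195.0) 12.500100135803223 [312.5200945626477, 196.1465721040189] [[484.7, -184.3, 65.0], [487.9, -184.2, 65.0]]
black 30.0 (226.5, 138.5) 3.8079864978790283 [226.5, 138.5] [[643.0, 60.1, 65.0], [643.0, 60.1, 65.0]]
```

```bash
sleep 1; ls pics
```

```text
scene0.png
top0.png
topcrop0.png
```

View pics/topcrop0.png

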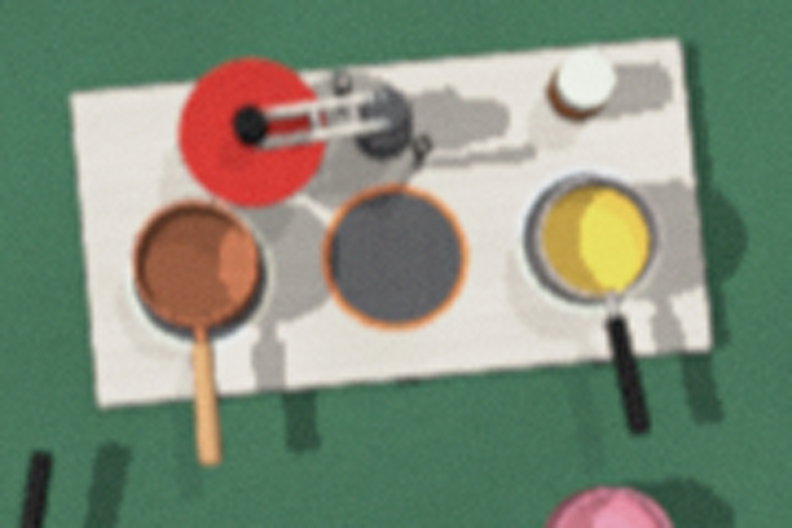

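```bash
python3 - <<'E'
from h import *
im=cv2.imread("pics/top0.png")
hsv=cv2.cvtColor(im,cv2.COLOR_BGR2HSV); V=hsv[...,2]
# handle axis, black blob
m=np.zeros(V.shape,np.uint8); m[181:213,303:322]=(V[181:213,303:322]<75)
c=max(cv2.findContours(m,0,2)[0],key=cv2.contourArea)
rr=cv2.minAreaRect(c); print(rr)
b=cv2.boxPoints(rr); b=b[np.argsort(b[:,1])]
e=np.array([b[:2].mean(0),b[2:].mean(0)]); w=ray("top",e,72); print("handle ends",e,w)
d=w[1]-w[0]; print(np.linalg.norm(d),"dir",np.degrees(np.arctan2(d[1],d[0])))
print("pot rim",ray("top",[[304.3,163.9]],80))
print("knob",ray("top",[[226.6,138.6]],132), "disc", ray("top",[[170+253/4.4,110+132/4.4]],92))
print("post", ray("top",[[170+384/4.4,110+125/4.4]],99))
y=np.radians(6.2);o=np.array([566.3,-34.8]);X=np.array([np.cos(y),np.sin(y)]);Y=np.array([-X[1],X[0]])
print("rings",o+130*Y,o-130*Y,"pivot",o+85*X)
print(proj("scene",np.r_[o+85*X,99]), proj("scene",np.r_[o,20]),proj("scene",np.r_[o-130*Y,80]))
print(r.sense()['tool_pos'])
im=imaging.snapshot("wrist"); cv2.imwrite("pics/w0.png",im[:,:,::-1])
s=cv2.imread("pics/scene0.png")[140:270,150:350];cv2.imwrite("pics/sc0.png",cv2.resize(s,None,fx=4,fy=4,interpolation=cv2.INTER_CUBIC))
E
```

```text
((312.3077087402344, 195.0384521484375), (26.475679397583008, 5.295135498046875), 78.69007110595703)
handle ends [[309.71155 182.05768]
 [314.90387 208.01923]] [[ 523.70897827 -174.91447945   72.        ]
 [ 451.45735274 -190.12567606   72.        ]]
73.83547855858238 dir -168.1110928319773
pot rim [[ 573.43162512 -158.057962     80.        ]]
knob [[630.63616157  56.49064209 132.        ]] disc [[634.01348701  55.91522246  92.        ]]
post [[638.76275789 -25.64819617  99.        ]]
rings [552.26008376  94.43962532] [ 580.33991624 -164.03962532] pivot [650.80283194 -25.62005476]
[[250.19077381 215.47233367]] [[243.63272842 221.05801668]] [[199.88420007 210.04593227]]
[194.0876528  567.22670367 230.35084275]
```

```bash
sleep 1
```

```text
(no output)
```

View pics/sc0.png

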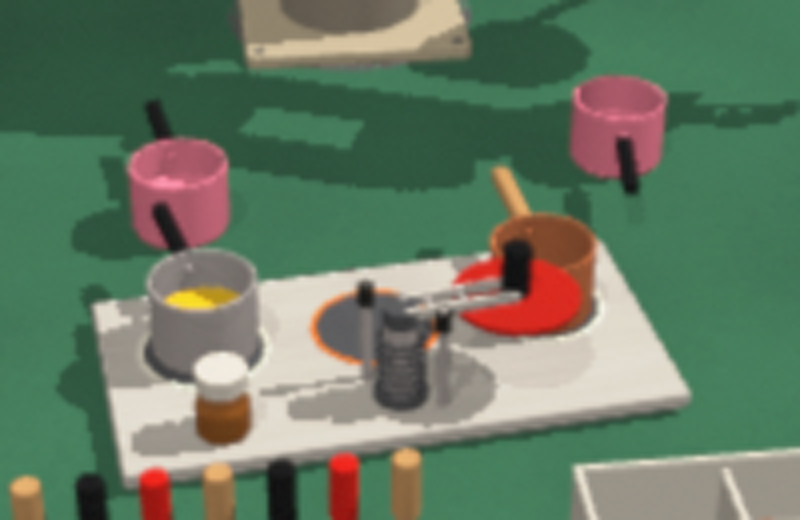

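View pics/w0.png

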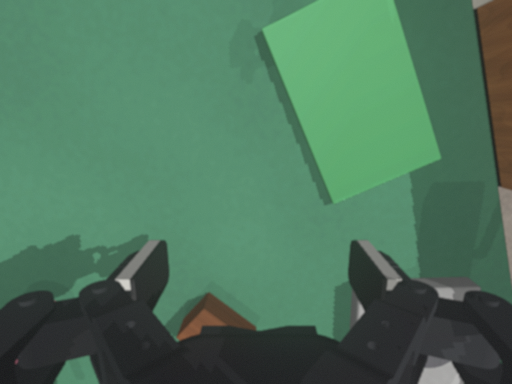

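```bash
cat >> h.py <<'E'
from scipy.spatial.transform import Rotation as Ro
def rel(pos,yaw,roll=180,pitch=0):
    s=r.sense(); R0=Ro.from_euler('xyz',s['tcp_rot'],degrees=True); R1=Ro.from_euler('xyz',[roll,pitch,yaw],degrees=True)
    d=R0.inv().apply(np.array(pos,float)-s['tool_pos'])/10
    return d.round(2),(R0.inv()*R1).as_rotvec(degrees=True).round(2)
E
python3 - <<'E'
from h import *
print(rel([490,-130,300],11.9))
c=imaging.camera_info("wrist");s=r.sense();R0=Ro.from_euler('xyz',s['tcp_rot'],degrees=True)
print("cam in tool",R0.inv().apply(-c['R'].T@c['t']-s['tool_pos']),R0.inv().apply(c['R'][2]),c['camera_matrix'][0,0])
E
```

```text
(array([-50.58, -56.4 ,  -6.88]), array([-4.000e-02,  1.000e-01,  1.492e+02]))
cam in tool [  65.85350597   -0.55490625 -141.82822418] [-2.61632892e-01  1.37903550e-05  9.65167462e-01] 300.37387535107734
```

```bash
python3 -m creep '-50.6 -56.4 -6.9 0 0 149.2 8.5;-50.6 -56.4 -6.9 0 0 149.2 8.5;-50.6 -56.4 -6.9 0 0 149.2 8.5;-50.6 -56.4 -6.9 0 0 149.2 8.5;-50.6 -56.4 -6.9 0 0 149.2 8.5;-50.6 -56.4 -6.9 0 0 149.2 8.5;-50.6 -56.4 -6.9 0 0 149.2 8.5;-50.6 -56.4 -6.9 0 0 149.2 8.5;-50.6 -56.4 -6.9 0 0 149.2 8.5;-50.6 -56.4 -6.9 0 0 149.2 8.5;-50.6 -56.4 -6.9 0 0 149.2 8.5;-50.6 -56.4 -6.9 0 0 149.2 8.5;-50.6 -56.4 -6.9 0 0 149.2 8.5;-50.6 -56.4 -6.9 0 0 149.2 8.5;-50.6 -56.4 -6.9 0 0 149.2 8.5;-50.6 -56.4 -6.9 0 0 149.2 8.5;-50.6 -56.4 -6.9 0 0 149.2 8.5;-50.6 -56.4 -6.9 0 0 149.2 8.5;-50.6 -56.4 -6.9 0 0 149.2 8.5;-50.6 -56.4 -6.9 0 0 149.2 8.5'
python3 - <<'E'
from h import *
import pickle
s=r.sense();print(s['time'],s['tool_pos'],s['tcp_rot'],s['joint_pos'].round(1),s['qd'].round(1))
c=imaging.camera_info("wrist"); im=imaging.snapshot("wrist")[:,:,::-1]; cv2.imwrite("pics/w1.png",im)
pickle.dump(c,open("w1.pkl","wb"))
cv2.imwrite("pics/w1b.png",cv2.resize(im,(800,600),interpolation=cv2.INTER_CUBIC))
E
```

```text
time: 2.15
tool_pos: [490.1, -130.0, 300.0]
tcp_rot: [179.9, 0.1, 12.0]
ft_force: [-0.2, 0.5, -0.3]
finger_gap: 84.8
2.15 [ 490.13110352 -130.01696457  300.01264174] [1.79943305e+02 6.59128272e-02 1.20228954e+01] [-20.6  -8.1  93.6  -0.1  94.4  57.4] [ 0.3 -0.2 -0.1  0.1 -0.  -0.1]
```

```bash
sleep 1
```

```text
(no output)
```

View pics/w1b.png

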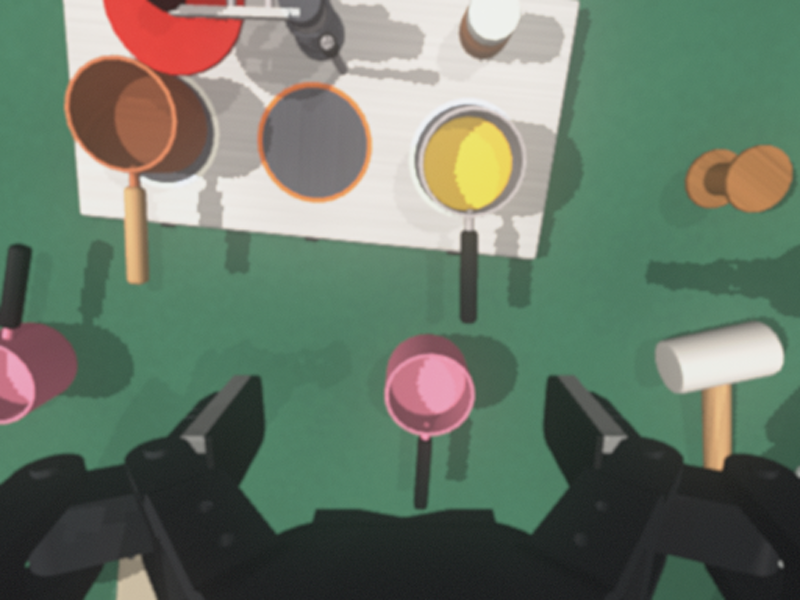

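```bash
python3 - <<'E'
from h import *
import pickle
c=pickle.load(open("w1.pkl","rb")); k=1/1.5625
im=cv2.imread("pics/w1.png"); hsv=cv2.cvtColor(im,cv2.COLOR_BGR2HSV);H,S,V=[hsv[...,i] for i in range(3)]
m=((H>4)&(H<22)&(S>100)).astype(np.uint8); m[:,:160]=0;m[:,245:]=0;m[:50]=0;m[135:]=0
ct=max(cv2.findContours(m,0,2)[0],key=cv2.contourArea); e=cv2.fitEllipse(ct);print(e)
print("ring",ray("w",[e[0]],20,c), "contour circle",cv2.minEnclosingCircle(ray("w",ct[:,0],20,c)[:,:2].astype(np.float32)))
m=(V<70).astype(np.uint8); m[:,:285]=0;m[:,315:]=0;m[:140]=0;m[212:]=0
ct=max(cv2.findContours(m,0,2)[0],key=cv2.contourArea); w=ray("w",ct[:,0],72,c)[:,:2].astype(np.float32)
rr=cv2.minAreaRect(w);print("handle",rr,cv2.boxPoints(rr))
m=((H>20)&(H<36)&(S>110)).astype(np.uint8); m[:,:250]=0;m[:,345:]=0;m[:60]=0;m[145:]=0
ct=max(cv2.findContours(m,0,2)[0],key=cv2.contourArea); e=cv2.fitEllipse(ct);print(e)
for z in (65,70,75): print("wax",z,cv2.minEnclosingCircle(ray("w",ct[:,0],z,c)[:,:2].astype(np.float32)))
print("rim", ray("w",np.array([[468.5,160],[412,160],[525,160],[468.5,104],[468.5,216]])*k,80,c))
P=np.array([[66,0],[578,0],[538,258],[80,212]])*k
print("deck",ray("w",P,20,c))
E
```

```text
((200.80181884765625, 90.56697082519531), (70.89372253417969, 76.5310287475586), 157.76754760742188)
ring [[567.80628368 -36.49808693  20.        ]] contour circle ((566.3055419921875, -36.750301361083984), 48.353328704833984)
handle ((478.01678466796875, -187.03610229492188), (48.14575958251953, 11.433371543884277), 13.856337547302246) [[ 453.27536 -187.25095]
 [ 456.01352 -198.3516 ]
 [ 502.7582  -186.82126]
 [ 500.02005 -175.72061]]
((298.9752197265625, 104.34829711914062), (54.79473876953125, 58.7248649597168), 10.418781280517578)
wax 65 ((574.4481201171875, -162.781005859375), 34.370933532714844)
wax 70 ((574.1795654296875, -162.16842651367188), 33.9147834777832)
wax 75 ((573.9111328125, -161.55584716796875), 33.45860290527344)
rim [[ 576.89659966 -161.50928746   80.        ]
 [ 568.21240355 -120.76733935   80.        ]
 [ 585.58422906 -202.26734285   80.        ]
 [ 614.11279215 -152.16377089   80.        ]
 [ 537.40294864 -171.42670634   80.        ]]
deck [[ 631.76003691  172.13632175   20.        ]
 [ 716.46560551 -224.30101399   20.        ]
 [ 511.30961305 -251.32784562   20.        ]
 [ 466.54970899  155.81769322   20.        ]]
```

```bash
python3 - <<'E'
from h import *
print(rel([492,-182.8,130],13.2),rel([492,-182.8,46],13.2))
E
```

```text
(array([-0.9 ,  5.19, 17.01]), array([ 0.06,  0.06, -1.18])) (array([-0.89,  5.18, 25.41]), array([ 0.06,  0.06, -1.18]))
```

```bash
python3 -m creep '-0.9 5.2 6 0 0 -1.2 4.5;-0.9 5.2 12 0 0 -1.2 4.5;-0.9 5.2 17 0 0 -1.2 4.5;-0.9 5.2 17 0 0 -1.2 4.5;-0.9 5.2 19 0 0 -1.2 4.5;-0.9 5.2 21 0 0 -1.2 4.5;-0.9 5.2 23 0 0 -1.2 4.5;-0.9 5.2 25 0 0 -1.2 4.5;-0.9 5.2 25.4 0 0 -1.2 4.5;-0.9 5.2 25.4 0 0 -1.2 4.5' 25
python3 - <<'E'
from h import *
im=imaging.snapshot("wrist")[:,:,::-1]; cv2.imwrite("pics/w2.png",im)
E
```

```text
time: 3.2
tool_pos: [491.4, -182.5, 45.6]
tcp_rot: [-180.0, 0.1, 13.3]
ft_force: [0.2, 0.0, -0.5]
finger_gap: 44.9
```

```bash
sleep 1
```

```text
(no output)
```

View pics/w2.png

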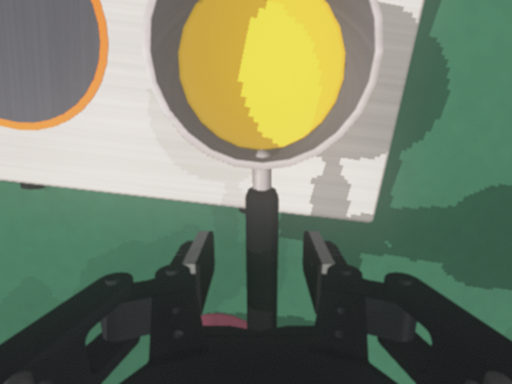

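The handle, at about (262,255), lies centred between the open fingers and parallel to them. Closing now.

```bash
python3 -m creep '0 0 0 0 0 0 1.0;0 0 0 0 0 0 1.0;0 0 0 0 0 0 1.0;0 0 0 0 0 0 1.0;0 0 0 0 0 0 1.0;0 0 0 0 0 0 1.0' 30
python3 - <<'E'
from h import *
import pickle
s=r.sense();print(s['tool_pos'],s['tcp_rot'],s['ft_force'],s['wrist_torque'])
c=imaging.camera_info("wrist"); pickle.dump(c,open("w3.pkl","wb"))
im=imaging.snapshot("wrist")[:,:,::-1]; cv2.imwrite("pics/w3.png",im)
im=cv2.imread("pics/w3.png"); hsv=cv2.cvtColor(im,cv2.COLOR_BGR2HSV);H,S,V=[hsv[...,i] for i in range(3)]
m=((H>20)&(H<36)&(S>110)).astype(np.uint8)
ct=max(cv2.findContours(m,0,2)[0],key=cv2.contourArea)
print("wax",ray("w",ct[:,0],70,c)[:,:2].min(0),ray("w",ct[:,0],70,c)[:,:2].max(0),cv2.boundingRect(ct))
E
```

```text
time: 3.85
tool_pos: [492.9, -183.4, 47.9]
tcp_rot: [179.9, -0.0, 13.3]
ft_force: [-2.3, 0.1, 6.2]
finger_gap: 13.7
[ 492.92800803 -183.44596841   47.85287137] [ 1.79861435e+02 -2.53174677e-02  1.32673031e+01] [-2.30420691  0.05492981  6.16343891] [ 0.02759884  0.15973018 -0.01236071]
wax [ 541.6563912  -195.47428673] [ 598.9062129 -135.014781 ] (177, 0, 163, 152)
```

```bash
sleep 1
```

```text
(no output)
```

View pics/w3.png

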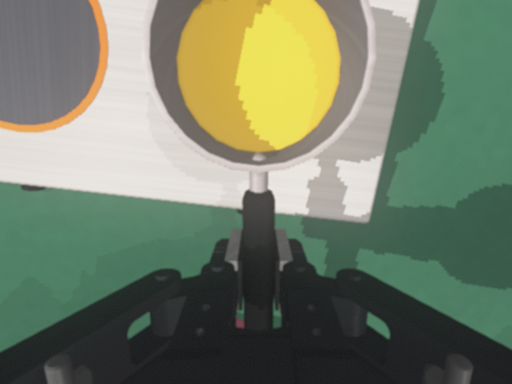

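```bash
python3 -m creep '0 0 0.05 0 0 0 1.0;0.05 -0.3 0.05 0 0 0 1.0;0.15 -0.9 0.05 0 0 0 1.0;0.26 -1.5 0.05 0 0 0 1.0;0.36 -2.1 0.05 0 0 0 1.0;0.46 -2.7 0.05 0 0 0 1.0;0.57 -3.3 0.05 0 0 0 1.0;0.67 -3.9 0.05 0 0 0 1.0;0.77 -4.5 0.05 0 0 0 1.0;0.87 -5.1 0.05 0 0 0 1.0;0.97 -5.7 0.05 0 0 0 1.0;1.08 -6.3 0.05 0 0 0 1.0;1.08 -6.3 0.05 0 0 0 1.0'
python3 - <<'E'
from h import *
s=r.sense();print(s['tool_pos'],s['tcp_rot'],s['ft_force'],s['wrist_torque'])
for n in ("scene","wrist"):
    im=imaging.snapshot(n)[:,:,::-1]; cv2.imwrite(f"pics/{n}4.png",im)
s=cv2.imread("pics/scene4.png")[140:270,150:350];cv2.imwrite("pics/sc4.png",cv2.resize(s,None,fx=4,fy=4,interpolation=cv2.INTER_CUBIC))
E
```

```text
time: 5.2
tool_pos: [489.6, -118.9, 47.8]
tcp_rot: [179.8, -0.1, 13.3]
ft_force: [2.0, -1.4, 4.6]
finger_gap: 13.3
[ 489.64263249 -118.93971517   47.76882197] [ 1.79831297e+02 -1.07103981e-01  1.33119110e+01] [ 1.99988792 -1.44395985  4.58245675] [-0.16707186 -0.36401978 -0.10606819]
```

```bash
sleep 1
```

```text
(no output)
```

View pics/sc4.png

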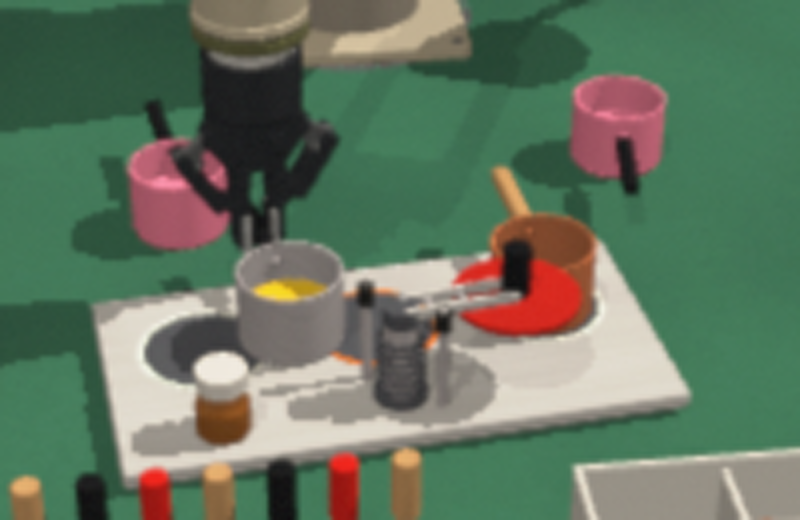

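View pics/wrist4.png

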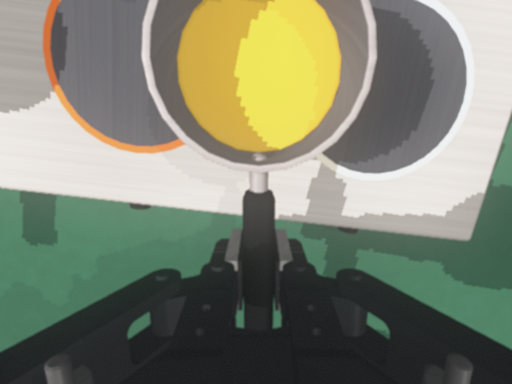

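```bash
python3 -m creep '0 0 0.05 0 0 0 1.0;0.05 -0.3 0.05 0 0 0 1.0;0.15 -0.9 0.05 0 0 0 1.0;0.25 -1.5 0.05 0 0 0 1.0;0.35 -2.1 0.05 0 0 0 1.0;0.45 -2.7 0.05 0 0 0 1.0;0.55 -3.3 0.05 0 0 0 1.0;0.65 -3.9 0.05 0 0 0 1.0;0.75 -4.5 0.05 0 0 0 1.0;0.85 -5.1 0.05 0 0 0 1.0;0.93 -5.6 0.05 0 0 0 1.0;1.0 -6.1 0.05 0 0 0 1.0;1.0 -6.2 0.05 0 0 0 1.0;1.0 -6.2 0.05 0 0 0 1.0'
python3 - <<'E'
from h import *
import pickle
s=r.sense();print(s['tool_pos'],s['tcp_rot'],s['ft_force'],s['wrist_torque'])
c=imaging.camera_info("wrist"); pickle.dump(c,open("w5.pkl","wb"))
for n in ("top","wrist"):
    im=imaging.snapshot(n)[:,:,::-1]; cv2.imwrite(f"pics/{n}5.png",im)
cv2.imwrite("pics/w5b.png",cv2.resize(cv2.imread("pics/wrist5.png"),(800,600),interpolation=cv2.INTER_CUBIC))
s=cv2.imread("pics/top5.png")[110:230,170:350];cv2.imwrite("pics/tc5.png",cv2.resize(s,None,fx=4.4,fy=4.4,interpolation=cv2.INTER_CUBIC))
E
```

```text
time: 6.7
tool_pos: [485.7, -57.1, 47.6]
tcp_rot: [179.8, -0.2, 13.3]
ft_force: [1.8, -4.3, 5.1]
finger_gap: 13.3
[485.74239015 -57.05473931  47.62904197] [ 1.79788370e+02 -1.70354169e-01  1.32975574e+01] [ 1.76034735 -4.32948974  5.08395098] [-0.78987354 -0.44380127 -0.30487402]
```

```bash
sleep 1
```

```text
(no output)
```

View pics/w5b.png

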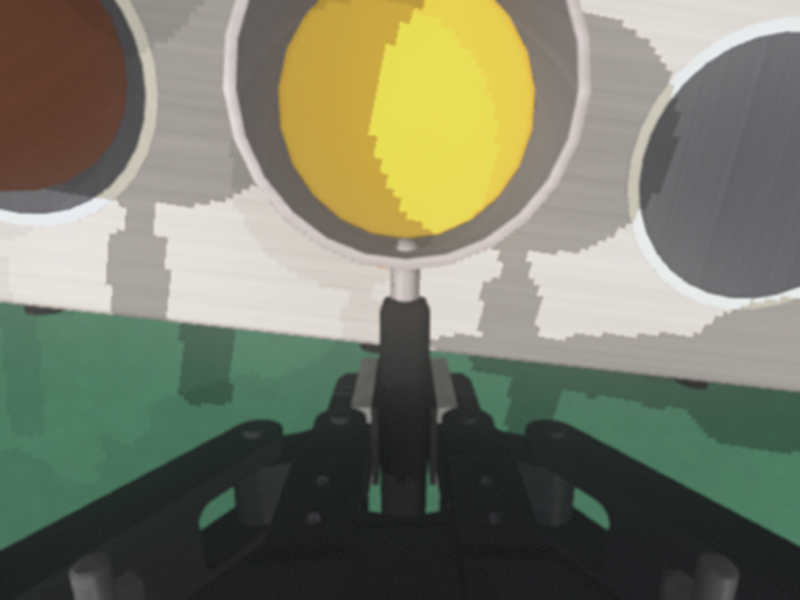

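View pics/tc5.png

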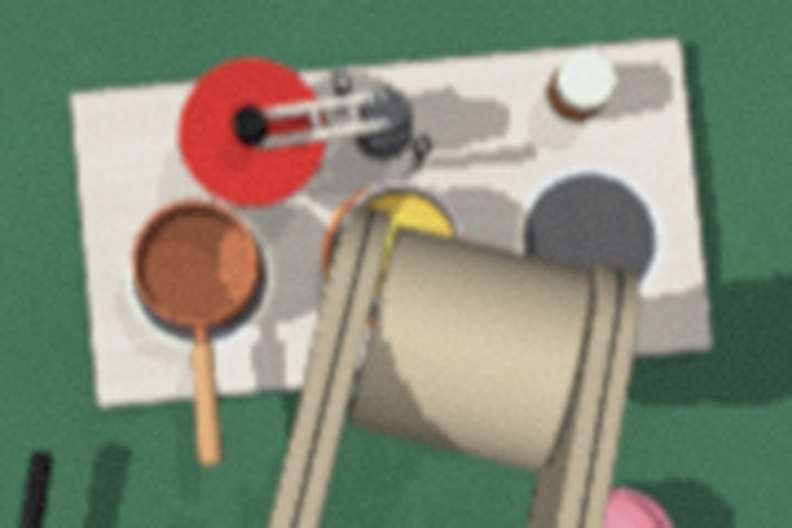

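```bash
python3 -m creep '0 0 0 0 0 0 1.0;0 0 0 0 0 0 2.0;0 0 0 0 0 0 3.0;0 0 0 0 0 0 4.5;0 0 0 0 0 0 4.5;0 0 0 0 0 0 4.5;0 0 -1 0 0 0 4.5;0 0 -3 0 0 0 4.5;0 0 -6 0 0 0 4.5;-2 0 -10 0 0 0 4.5;-5 0 -15 0 0 0 4.5;-5 0 -20 0 0 0 4.5;-5 0 -24 0 0 0 4.5;-5 0 -24 0 0 0 4.5;-5 0 -24 0 0 0 4.5'
python3 - <<'E'
from h import *
import pickle
s=r.sense();print(s['tool_pos'],s['tcp_rot'],s['ft_force'])
c=imaging.camera_info("wrist"); pickle.dump(c,open("w6.pkl","wb"))
im=imaging.snapshot("wrist")[:,:,::-1]; cv2.imwrite(f"pics/w6.png",im)
cv2.imwrite("pics/w6b.png",cv2.resize(cv2.imread("pics/w6.png"),(800,600),interpolation=cv2.INTER_CUBIC))
E
```

```text
time: 8.3
tool_pos: [437.0, -68.1, 289.7]
tcp_rot: [179.7, -0.4, 13.3]
ft_force: [-0.2, -0.1, -0.9]
finger_gap: 45.4
[436.96308461 -68.10670456 289.72461331] [179.68396892  -0.3851724   13.29256943] [-0.22016548 -0.05331305 -0.93197961]
```

```bash
sleep 1
```

```text
(no output)
```

View pics/w6b.png

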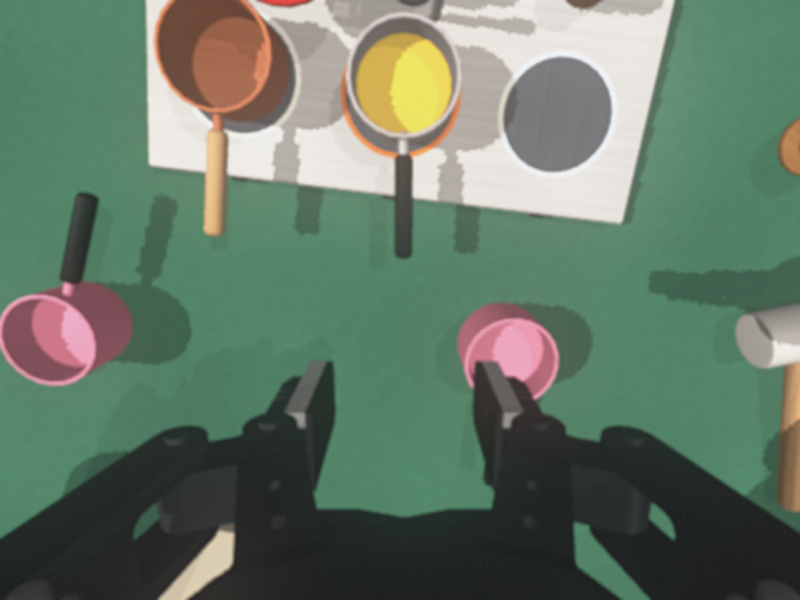

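```bash
python3 -m creep '4 0 -2 0 0 0 4.5;9 0 -4 0 0 0 4.5;9 0 -4 0 0 0 4.5;9 0 -4 0 0 0 4.5'
python3 - <<'E'
from h import *
import pickle
s=r.sense();print(s['tool_pos'],s['tcp_rot'],s['qd'].round(1))
c=imaging.camera_info("wrist"); pickle.dump(c,open("w7.pkl","wb"))
im=imaging.snapshot("wrist")[:,:,::-1]; cv2.imwrite(f"pics/w7.png",im)
cv2.imwrite("pics/w7b.png",cv2.resize(cv2.imread("pics/w7.png"),(800,600),interpolation=cv2.INTER_CUBIC))
E
```

```text
time: 8.75
tool_pos: [523.5, -46.6, 325.5]
tcp_rot: [179.9, 0.0, 13.4]
ft_force: [-0.9, -0.1, -0.0]
finger_gap: 44.9
[523.54464281 -46.58404884 325.53212459] [1.79886337e+02 3.93244726e-02 1.33577651e+01] [-0.9 -3.3  2.8 -0.2  0.3 -0.5]
```

```bash
sleep 1
```

```text
(no output)
```

View pics/w7b.png

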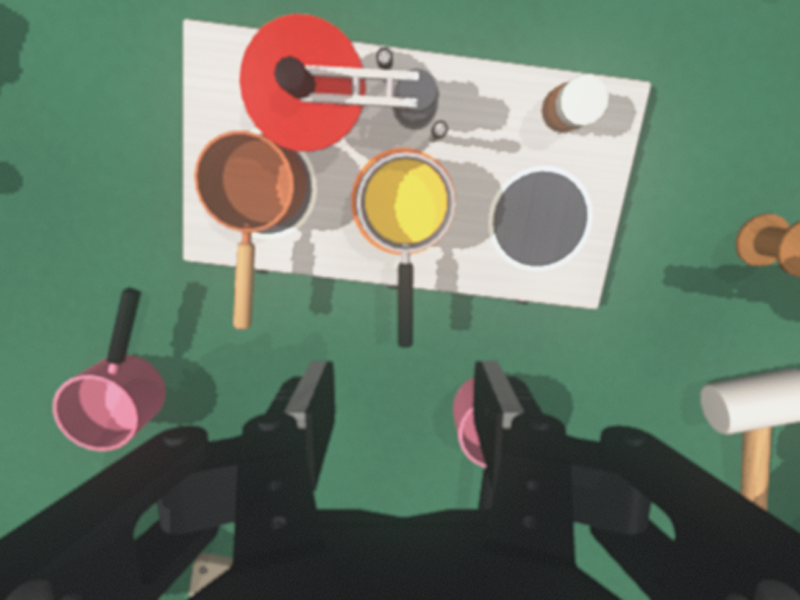

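```bash
python3 - <<'E'
from h import *
import pickle
from scipy.optimize import least_squares
c=pickle.load(open("w7.pkl","rb")); k=1/1.5625
im=cv2.imread("pics/w7.png"); hsv=cv2.cvtColor(im,cv2.COLOR_BGR2HSV);H,S,V=[hsv[...,i].astype(int) for i in range(3)]
def cf(P,R=None):
    if R is None: return least_squares(lambda q:np.hypot(P[:,0]-q[0],P[:,1]-q[1])-q[2],[*P.mean(0),45],loss='soft_l1').x
    return least_squares(lambda q:np.hypot(P[:,0]-q[0],P[:,1]-q[1])-R,P.mean(0),loss='soft_l1').x
# orange outer: hull
m=((H>3)&(H<20)&(S>90)).astype(np.uint8); m[:,:222]=0;m[:,293:]=0;m[:92]=0;m[165:]=0
pts=cv2.findNonZero(m)[:,0]; h=cv2.convexHull(pts)[:,0]
print("orange hull",cf(ray("w",h,20,c)[:,:2]), len(h), h.min(0),h.max(0))
# dark right disc
m=((S<40)&(V<135)).astype(np.uint8); m[:,:315]=0;m[:,378:]=0;m[:105]=0;m[172:]=0
m=cv2.morphologyEx(m,cv2.MORPH_OPEN,np.ones((5,5)))
ct=max(cv2.findContours(m,0,2)[0],key=cv2.contourArea)
print("right disc",cf(ray("w",cv2.convexHull(ct)[:,0],20,c)[:,:2]),cf(ray("w",ct[:,0],20,c)[:,:2]),cv2.boundingRect(ct))
# wax
m=((H>20)&(H<36)&(S>110)).astype(np.uint8); m[170:]=0
ct=max(cv2.findContours(m,0,2)[0],key=cv2.contourArea)
for z in (60,70): print("wax",z,cf(ray("w",cv2.convexHull(ct)[:,0],z,c)[:,:2]))
# handle
m=(V<70).astype(np.uint8); m[:,:245]=0;m[:,272:]=0;m[:165]=0;m[224:]=0
ct=max(cv2.findContours(m,0,2)[0],key=cv2.contourArea); rr=cv2.minAreaRect(ray("w",ct[:,0],72,c)[:,:2].astype(np.float32)); print("handle",rr)
print("knob top",ray("w",np.array([[288,70],[291,72]])*k,132,c),"disc")
m=(((H<5)|(H>175))&(S>150)).astype(np.uint8); m[105:]=0
ct=max(cv2.findContours(m,0,2)[0],key=cv2.contourArea)
print("disc",cf(ray("w",cv2.convexHull(ct)[:,0],92,c)[:,:2]))
print("post",ray("w",np.array([[415,88]])*k,99,c))
P=np.array([[183,19],[650,82],[598,308],[182,261]])*k
D=ray("w",P,20,c);print("deck",D)
for z in(4,6): cv2.imwrite("pics/w7c.png",cv2.resize(im[85:185,210:300],None,fx=6,fy=6,interpolation=cv2.INTER_CUBIC))
E
```

```text
orange hull [566.48252359 -34.094281    46.7001741 ] 30 [225  95] [286 162]
right disc [ 580.75646849 -165.8199343    42.72113622] [ 580.75720595 -165.92207428   42.23599419] (316, 111, 59, 58)
wax 60 [569.13400128 -38.78007676  34.61262525]
wax 70 [569.57779936 -38.60299433  33.76294437]
handle ((467.8735656738281, -62.176395416259766), (38.917171478271484, 8.365113258361816), 13.554383277893066)
knob top [[636.31799862  56.44144266 132.        ]
 [635.59464658  54.33713096 132.        ]] disc
disc [634.96598625  55.33813121  45.49378664]
post [[650.67939907 -26.1713812   99.        ]]
deck [[ 671.08549998  178.99052523   20.        ]
 [ 716.71351557 -224.25845318   20.        ]
 [ 511.32278915 -248.92781068   20.        ]
 [ 463.50577215  156.5895629    20.        ]]
```

```bash
sleep 1
```

```text
(no output)
```

View pics/w7c.png

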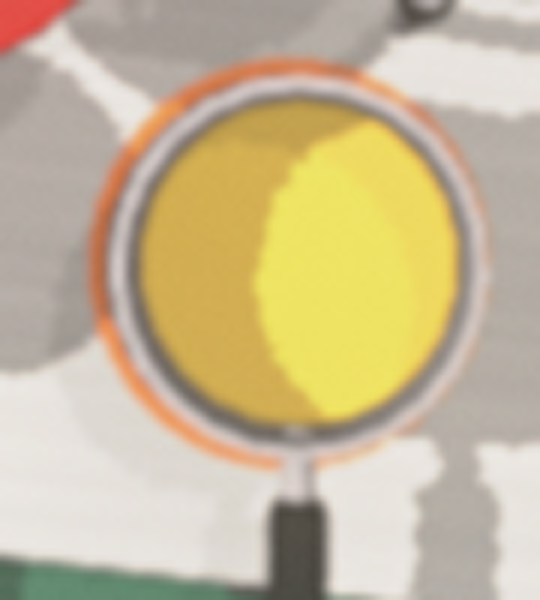

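```bash
python3 - <<'E'
from h import *
import pickle
c=pickle.load(open("w7.pkl","rb"))
f=lambda x,y:(210+x/6,85+y/6)
P=[f(107,269),f(485,269),f(296,78),f(296,460)]
w=ray("w",P,80,c);print("rim",w,w[:2].mean(0),w[2:].mean(0), w.mean(0))
P=[f(90,263),f(490,263),f(292,58),f(275,468)]
w=ray("w",P,20,c);print("ring",w, w.mean(0))
E
```

```text
rim [[ 5.59930501e+02  1.73321238e-01  8.00000000e+01]
 [ 5.78294336e+02 -7.71692356e+01  8.00000000e+01]
 [ 6.06339067e+02 -2.96023237e+01  8.00000000e+01]
 [ 5.29819748e+02 -4.78632644e+01  8.00000000e+01]] [569.11241844 -38.49795718  80.        ] [568.0794079  -38.73279404  80.        ] [568.59591317 -38.61537561  80.        ]
ring [[556.14798197   9.39524613  20.        ]
 [578.57255747 -85.04610896  20.        ]
 [613.4581418  -27.33630332  20.        ]
 [517.76438058 -45.74819667  20.        ]] [566.48576546 -37.18384071  20.        ]
```

Pot is measured at (568.8,-38.6) and the ring at (566.5,-36.6), so it sits about 3 mm off. There is time to regrip and nudge it.

```bash
python3 - <<'E'
from h import *
print(rel([485.7,-57.1,130],13.3),rel([485.7,-57.1,46.5],13.3))
E
```

```text
(array([-3.83,  0.1 , 19.58]), array([0.13, 0.02, 0.03])) (array([-3.83,  0.08, 27.93]), array([0.13, 0.02, 0.03]))
```

```bash
python3 -m creep '-2 0.1 5 0 0 0 4.5;-3.8 0.1 10 0 0 0 4.5;-3.8 0.1 15 0 0 0 4.5;-3.8 0.1 20 0 0 0 4.5;-3.8 0.1 22 0 0 0 4.5;-3.8 0.1 24 0 0 0 4.5;-3.8 0.1 26 0 0 0 4.5;-3.8 0.1 27.9 0 0 0 4.5;-3.8 0.1 27.9 0 0 0 4.5;-3.8 0.1 27.9 0 0 0 4.5;-3.8 0.1 27.9 0 0 0 1.0;-3.8 0.1 27.9 0 0 0 1.0;-3.8 0.1 27.9 0 0 0 1.0;-3.8 0.1 27.9 0 0 0 1.0;-3.8 0.1 27.9 0 0 0 1.0' 30; python3 -m creep '0 0 0 0 0 0 1.0;0 0 0 0 0 0 1.0'
```

```text
time: 10.3
tool_pos: [486.7, -57.5, 48.1]
tcp_rot: [179.8, -0.0, 13.3]
ft_force: [-2.9, -0.3, 6.7]
finger_gap: 13.3
time: 10.5
tool_pos: [486.9, -57.5, 48.3]
tcp_rot: [179.8, -0.1, 13.3]
ft_force: [-0.9, 0.5, -2.1]
finger_gap: 13.4
```

```bash
python3 -m creep '-0.1 -0.15 0.02 0 0 0 1.0;-0.2 -0.3 0.02 0 0 0 1.0;-0.22 -0.33 0.02 0 0 0 1.0;-0.22 -0.33 0.02 0 0 0 1.0;-0.22 -0.33 0.02 0 0 0 1.0'
```

```text
time: 11.0
tool_pos: [484.2, -54.9, 48.3]
tcp_rot: [179.8, -0.1, 13.3]
ft_force: [2.4, -0.9, 0.2]
finger_gap: 13.0
```

```bash
python3 -m creep '0 0 0 0 0 0 1.0;0 0 0 0 0 0 2.0;0 0 0 0 0 0 3.0;0 0 0 0 0 0 4.5;0 0 0 0 0 0 4.5;0 0 -1 0 0 0 4.5;0 0 -3 0 0 0 4.5;0 0 -6 0 0 0 4.5;0 0 -10 0 0 0 4.5;0 0 -15 0 0 0 4.5;1 0 -20 0 0 0 4.5;4 0 -24 0 0 0 4.5;4 0 -27 0 0 0 4.5;4 0 -27 0 0 0 4.5;4 0 -27 0 0 0 4.5'
python3 - <<'E'
from h import *
import pickle
c=imaging.camera_info("wrist"); pickle.dump(c,open("w8.pkl","wb"))
im=imaging.snapshot("wrist")[:,:,::-1]; cv2.imwrite(f"pics/w8.png",im)
im=cv2.imread("pics/w8.png")
p=proj("w",[566.5,-36.6,20],c)[0].astype(int)-[45,50];print(p)
cv2.imwrite("pics/w8c.png",cv2.resize(im[p[1]:p[1]+100,p[0]:p[0]+90],None,fx=6,fy=6,interpolation=cv2.INTER_CUBIC))
E
```

```text
time: 12.5
tool_pos: [522.8, -44.8, 319.6]
tcp_rot: [179.7, -0.2, 13.3]
ft_force: [0.2, -0.4, -0.2]
finger_gap: 44.8
[213  80]
```

```bash
sleep 1
```

```text
(no output)
```

View pics/w8c.png

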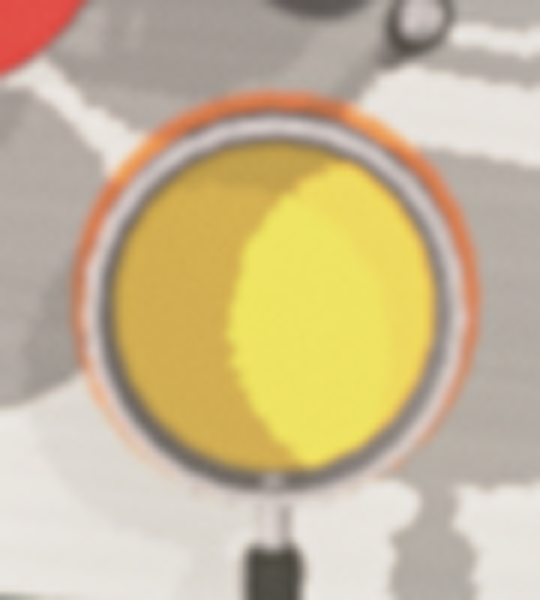

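```bash
python3 - <<'E'
from h import *
import pickle
c=pickle.load(open("w8.pkl","rb"))
f=lambda x,y:(213+x/6,80+y/6)
print("rim",ray("w",[f(83,301),f(465,301),f(273,110),f(273,493)],80,c).mean(0))
print("ring",ray("w",[f(73,300),f(480,300),f(276,92),f(276,500)],20,c).mean(0))
piv=np.array([650.8,-26.3])
for a in (100.2,): print(piv+85*np.array([np.cos(np.radians(a)),np.sin(np.radians(a))]))
print("goal",rel([635.3,55.7,170],99.5),rel([635.3,55.7,103],99.5))
print(r.sense()['joint_pos'].round(1))
E
```

```text
rim [568.61518943 -36.26715897  80.        ]
ring [566.72849112 -37.80041247  20.        ]
[635.74779707  57.35662668]
goal (array([13.31, -7.21, 14.8 ]), array([  0.21,   0.09, -86.16])) (array([13.3 , -7.24, 21.5 ]), array([  0.21,   0.09, -86.16]))
[-10.4  -5.6  89.5  -0.2  95.9  66.2]
```

Pot is now within about 2 mm of the ring centre, which is the measuring noise. Now to above the knob.

```bash
python3 -m creep '4 -3 2 0 0 -8 4.5;8 -5 4 0 0 -16 4.5;12 -7.2 6 0 0 -24 4.5;13.3 -7.2 8 0 0 -32 4.5;13.3 -7.2 10 0 0 -40 4.5;13.3 -7.2 12 0 0 -48 4.5;13.3 -7.2 13 0 0 -56 4.5;13.3 -7.2 14 0 0 -64 4.5;13.3 -7.2 14.8 0 0 -72 4.5;13.3 -7.2 14.8 0 0 -80 4.5;13.3 -7.2 14.8 0 0 -87 4.5;13.3 -7.2 14.8 0 0 -87 4.5;13.3 -7.2 14.8 0 0 -87 4.5'
python3 - <<'E'
from h import *
import pickle
c=imaging.camera_info("wrist"); pickle.dump(c,open("w9.pkl","wb"))
im=imaging.snapshot("wrist")[:,:,::-1]; cv2.imwrite(f"pics/w9.png",im)
print(rel([635.4,56,103],100.5))
t=imaging.snapshot("top")[:,:,::-1]; cv2.imwrite("pics/t9.png",t)
E
```

```text
time: 13.85
tool_pos: [634.2, 55.4, 168.8]
tcp_rot: [-180.0, 0.2, 100.1]
ft_force: [-0.2, 0.1, 0.5]
finger_gap: 45.0
(array([0.06, 0.1 , 6.61]), array([-0.01,  0.18, -0.36]))
```

```bash
sleep 1
```

```text
(no output)
```

View pics/w9.png

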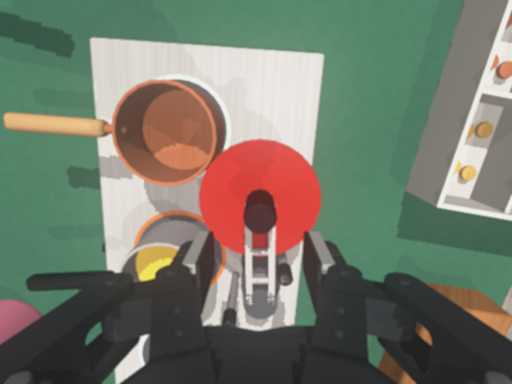

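```bash
python3 - <<'E'
from h import *
import pickle
c=pickle.load(open("w9.pkl","rb"))
im=cv2.imread("pics/w9.png");V=im.max(2)
m=(V<75).astype(np.uint8);m[:188]=0;m[231:]=0;m[:,:242]=0;m[:,278:]=0
ct=max(cv2.findContours(m,0,2)[0],key=cv2.contourArea);print(cv2.boundingRect(ct))
print("knobtop",ray("w",[[260,218],[260,214]],132,c))
hsv=cv2.cvtColor(im,cv2.COLOR_BGR2HSV);H,S=hsv[...,0],hsv[...,1]
m=(((H<5)|(H>175))&(S>150)).astype(np.uint8);m[:,:195]=0;m[:,325:]=0;m[:135]=0;m[258:]=0
ct=max(cv2.findContours(m,0,2)[0],key=cv2.contourArea)
print("disc",cv2.minEnclosingCircle(ray("w",ct[:,0],92,c)[:,:2].astype(np.float32)))
E
```

```text
Traceback (most recent call last):
ValueError: max() iterable argument is empty
```

```bash
python3 - <<'E'
from h import *
import pickle
c=pickle.load(open("w9.pkl","rb"))
im=cv2.imread("pics/w9.png");print(im[190:232:3,260].tolist())
print("knobtop",ray("w",[[260,218],[260,214]],132,c))
hsv=cv2.cvtColor(im,cv2.COLOR_BGR2HSV);H,S=hsv[...,0],hsv[...,1]
m=(((H<5)|(H>175))&(S>150)).astype(np.uint8);m[:,:195]=0;m[:,325:]=0;m[:135]=0;m[258:]=0
ct=max(cv2.findContours(m,0,2)[0],key=cv2.contourArea)
print("disc",cv2.minEnclosingCircle(ray("w",ct[:,0],92,c)[:,:2].astype(np.float32)))
E
```

```text
[[43, 45, 98], [41, 43, 82], [43, 44, 82], [40, 42, 81], [44, 45, 82], [57, 59, 88], [54, 55, 86], [53, 53, 84], [53, 53, 83], [53, 54, 83], [51, 50, 80], [55, 55, 82], [53, 54, 80], [54, 55, 81]]
knobtop [[634.86756361  57.4185799  132.        ]
 [634.39656186  60.03152352 132.        ]]
disc ((634.48681640625, 56.79291534423828), 46.308902740478516)
```

Knob is at about (635,56.8), and the gripper is aligned with it. Descend and grip.

```bash
python3 -m creep '0.1 0.1 1 0 0 0 4.5;0.1 0.1 2.5 0 0 0 4.5;0.1 0.1 4 0 0 0 4.5;0.1 0.1 5.5 0 0 0 4.5;0.1 0.1 6.5 0 0 0 4.5;0.1 0.1 6.5 0 0 0 4.5;0.1 0.1 6.5 0 0 0 1.5;0.1 0.1 6.5 0 0 0 1.5;0.1 0.1 6.5 0 0 0 1.5;0.1 0.1 6.5 0 0 0 1.5;0.1 0.1 6.5 0 0 0 1.5' 50
python3 -m creep '0 0 0 0 0 0 1.5;0 0 0 0 0 0 1.5'
python3 - <<'E'
from h import *
im=imaging.snapshot("wrist")[:,:,::-1]; cv2.imwrite(f"pics/w10.png",im)
E
```

```text
time: 15.05
tool_pos: [635.5, 56.4, 105.3]
tcp_rot: [180.0, 0.2, 100.2]
ft_force: [-4.6, -0.3, 3.7]
finger_gap: 20.4
time: 15.25
tool_pos: [635.4, 56.4, 105.3]
tcp_rot: [180.0, 0.2, 100.2]
ft_force: [-4.5, -1.5, -0.6]
finger_gap: 20.5
```

```bash
sleep 1
```

```text
(no output)
```

View pics/w10.png

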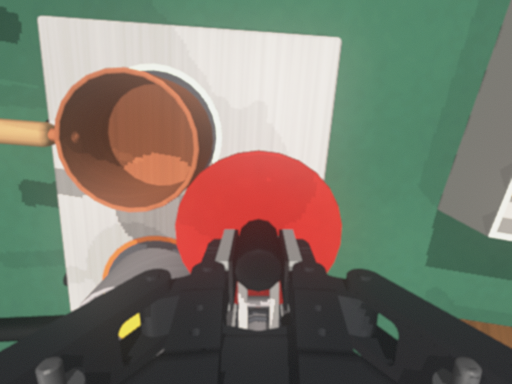

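```bash
python3 -m creep '-0.03 -0.74 0 0 0 -5 1.5;-0.13 -1.48 0 0 0 -10 1.5;-0.29 -2.2 0 0 0 -15 1.5;-0.51 -2.91 0 0 0 -20 1.5;-0.8 -3.59 0 0 0 -25 1.5;-1.14 -4.25 0 0 0 -30 1.5;-1.54 -4.88 0 0 0 -35 1.5;-1.99 -5.46 0 0 0 -40 1.5;-1.99 -5.46 0 0 0 -40 1.5' 60
python3 - <<'E'
from h import *
s=r.sense();p=s['tool_pos'][:2]-[650.8,-26.8];print(np.hypot(*p),np.degrees(np.arctan2(p[1],p[0])),s['wrist_torque'])
E
```

```text
time: 16.2
tool_pos: [585.4, 27.3, 105.4]
tcp_rot: [-180.0, 0.2, 140.2]
ft_force: [2.8, 3.1, -5.7]
finger_gap: 20.1
84.84625257989097 140.41426622601978 [ 0.47687301 -0.43016499  0.03583155]
```

```bash
python3 -m creep '-0.03 -0.74 0 0 0 -5 1.5;-0.13 -1.48 0 0 0 -10 1.5;-0.29 -2.2 0 0 0 -15 1.5;-0.51 -2.91 0 0 0 -20 1.5;-0.8 -3.59 0 0 0 -25 1.5;-1.14 -4.25 0 0 0 -30 1.5;-1.54 -4.88 0 0 0 -35 1.5;-1.8 -5.23 0 0 0 -38 1.5;-1.99 -5.46 0 0 0 -40 1.5;-2.19 -5.69 0 0 0 -42 1.5;-2.28 -5.8 0 0 0 -43 1.5;-2.28 -5.8 0 0 0 -43 1.5'
python3 - <<'E'
from h import *
s=r.sense();p=s['tool_pos'][:2]-[650.8,-26.8];print(np.hypot(*p),np.degrees(np.arctan2(p[1],p[0])),s['wrist_torque'])
E
```

```text
time: 17.4
tool_pos: [565.9, -31.1, 105.3]
tcp_rot: [-179.9, 0.1, -176.9]
ft_force: [-0.2, 5.1, -2.9]
finger_gap: 20.1
84.98170001355754 -177.10981798089222 [ 0.97488611  0.11592281 -0.1212395 ]
```

```bash
python3 -m creep '0 -0.25 0 0 0 -1.5 1.5;-0.01 -0.44 0 0 0 -3 1.5;-0.01 -0.5 0 0 0 -3.4 1.5;-0.01 -0.5 0 0 0 -3.4 1.5'; python3 -m creep '0 -0.2 0 0 0 0 1.5;0 -0.2 0 0 0 0 1.5;0 -0.2 0 0 0 0 1.5'
python3 - <<'E'
from h import *
s=r.sense();p=s['tool_pos'][:2]-[650.8,-26.8];print(np.hypot(*p),np.degrees(np.arctan2(p[1],p[0])),s['wrist_torque'])
E
```

```text
time: 17.8
tool_pos: [566.3, -35.8, 105.3]
tcp_rot: [-180.0, 0.1, -173.5]
ft_force: [-3.5, 5.4, -2.2]
finger_gap: 20.0
time: 18.1
tool_pos: [566.4, -36.6, 105.3]
tcp_rot: [179.9, 0.1, -173.5]
ft_force: [-3.3, 9.0, -1.3]
finger_gap: 20.4
84.97090679976445 -173.3914526152118 [1.45582836 0.48017874 0.02455   ]
```

```bash
python3 -m creep '0 -0.3 0 0 0 0 1.5;0 -0.3 0 0 0 0 1.5;0 -0.3 0 0 0 0 1.5;0 -0.3 0 0 0 0 1.5'
python3 - <<'E'
from h import *
s=r.sense();p=s['tool_pos'][:2]-[650.8,-26.8];print(np.hypot(*p),np.degrees(np.arctan2(p[1],p[0])),s['wrist_torque'])
E
```

```text
time: 18.5
tool_pos: [566.4, -36.9, 105.4]
tcp_rot: [179.7, 0.1, -173.5]
ft_force: [-4.5, 15.2, 1.1]
finger_gap: 20.1
84.96458883107843 -173.15006897382517 [2.25540084 0.57098541 0.10649032]
```

```bash
python3 - <<'E'
from h import *
for n in ("wrist","scene","top"):
    im=imaging.snapshot(n)[:,:,::-1]; cv2.imwrite(f"pics/{n}11.png",im)
s=cv2.imread("pics/scene11.png")[140:270,150:350];cv2.imwrite("pics/sc11.png",cv2.resize(s,None,fx=4,fy=4,interpolation=cv2.INTER_CUBIC))
s=r.sense();print(s['tool_pos'],s['ft_force'],s['finger_gap'],s['time'])
E
```

```text
[566.41756032 -36.92117552 105.31718533] [-4.37775462 14.67915976  0.33117803] 20.173532848742727 18.65
```

```bash
sleep 1
```

```text
(no output)
```

View pics/sc11.png

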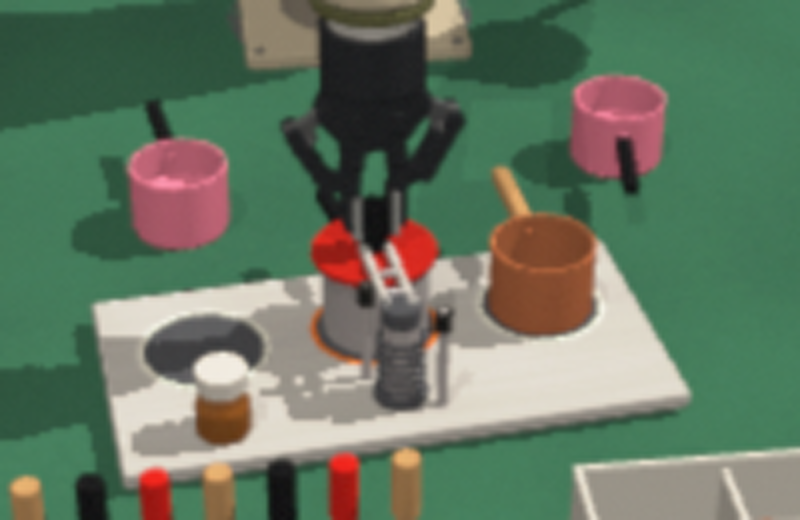

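View pics/wrist11.png

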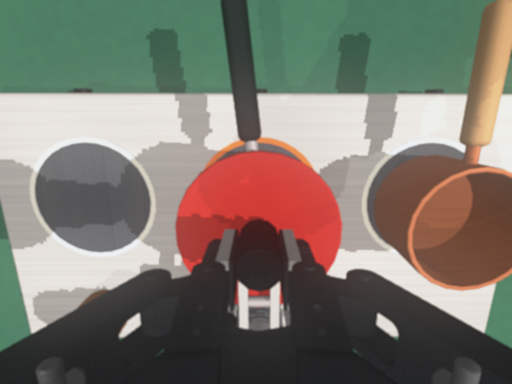

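View pics/top11.png

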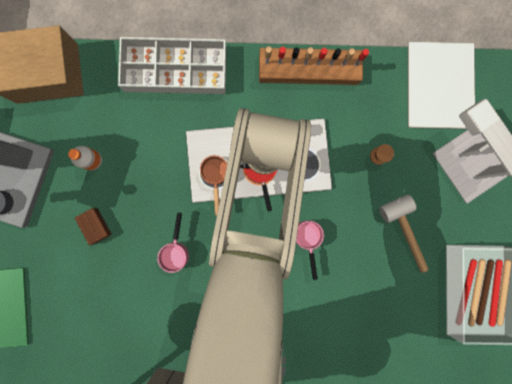

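The cover sits over the pot with its bar against the stop pin, at about (365,295) in the enlarged scene crop. The pot stands inside the orange ring, the bars are square to the deck edge, and the copper pan and the other items have not moved. Force and position hold steady, so I am handing in.

```bash
python3 - <<'E'
from bench import r
print(r.hand_in())
s=r.sense();print(s['tool_pos'],s['ft_force'],s['finger_gap'],s['time'])
E
```

```text
the job is handed in; nothing more can be done
None
the job is handed in; nothing more can be done
```

The wax pot is on the orange ring with the red cover held over it at its stop. I handed the job in at about 18.7 s, with the gripper still holding the knob against the spring. No verdict was reported.

- **Pot:** I slid it along the deck by its handle from the right ring to the orange one and let go. It measured about 3 mm off centre, so I gripped it again, nudged it and released it. The last reading puts it about 2 mm off centre. That reading did not fully agree with the gripper: the gripper moved about 2.7 mm in x, but the camera showed almost no change in x. I put this down to measuring error.
- **Cover:** I swung it home by the knob. On the last 3 mm push the knob moved only 0.3 mm while the force rose from 9 to about 15 N, well above the 6.7 N spring. The arm reads about 86° of travel, and the pictures show it against the stop pin.
- **Everything else:** In the final pictures the copper pan, the pink look-alikes, the jar and the other visible items look unmoved.

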